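# Put away two microscope stage plates in their nests

### The job

Put the two loose aluminium stage plates away: slide each along the storage board, without lifting it clear of the board, until it drops flat into the nest of its own shape. When both are fully home, turn the steel keeper of the rectangular nest a quarter turn counter-clockwise to its stop, so that it lies across the plate. Leave the canister, eyepiece and dish on the board where they are.

Things in the scene. Friction and masses are not known exactly. Their poses are not given: they have to be found in the camera images.
- board: flat grey storage board fixed to the counter, 340 mm (its x) by 560 mm (its y), top 20 mm above the counter; origin under its middle, at counter height. The middle 230 mm of its y is a plain apron on which both plates lie; a white nest block is let in flush with the top on either side of it (which block is on which side varies).
- round_nest_mouth (a point): centre of the round nest's mouth, at the level of the board's top; a pocket 115 mm across and 8 mm deep, with a dark floor liner, in a white block 190 (x) by 160 (y) mm; axes as the board's, z up.
- rect_nest_mouth (a point): centre of the rectangular nest's mouth, at the level of the board's top; a pocket 93 mm (its x) by 123 mm (its y), 8 mm deep, with a dark floor liner, in a like block; axes as the board's, z up.
- ring_center (a point): centre (half-way up, in the hole) of the round stage plate: flat aluminium ring, outside 110 mm, hole 56 mm across, 12 mm thick, 0.2 to 0.3 kg. It starts lying on the board; the fingertips fit in its hole to drag it. Seated it stands 4 mm proud of the board.
- plate_center (a point): centre (half-way up, in the window) of the rectangular stage plate: flat aluminium, 88 mm (its x) by 118 mm (its y), 12 mm thick, 0.2 to 0.35 kg, with an open window 34 mm (x) by 70 mm (y) in the middle, so rails 27 mm (along y) and 24 mm wide stand round it. It starts lying on the board; the fingertips fit in the window to drag it; either way round fits the nest. Seated it stands 4 mm proud of the board.
- keeper (a joint): angle (rad) of the keeper, a flat steel turn-button 18 mm wide on the rectangular nest's block, its bar 6 to 14 mm above the board's top: near 0 (a little negative) it points along the nest's +y, clear of the pocket; it turns counter-clockwise seen from above to a stop at 1.6, where it points to the nest's -x, across the seated plate. Turns with about 1.2 N at the pin and stays where it is left.
- keeper_pin (a point): middle of the keeper's upright pin, 12 mm thick, 30 mm tall, standing on the bar 50 mm from the pivot; the pin spans 14 to 44 mm above the board's top.
- keeper_pivot (a point): the keeper's pivot, at the level of the board's top, 68 mm to the +x side of the rectangular nest's centre; the bar reaches 60 mm from it.
- canister: bystander: white objective canister, 34 mm across, 45 mm tall, on the robot's side of the board; origin under its middle
- eyepiece: bystander: black eyepiece, 34 mm across, 56 mm tall, standing on the robot's side of the board; origin under its middle
- petri_dish: bystander: closed glass petri dish, 60 mm across, 14 mm tall, on the robot's side of the board; origin under its middle
Mind the look-alikes: they are no part of the job. Leave any orange, pink or turquoise look-alike of the part that bears ring_center alone.

How it is judged (in metres and radians):
On the way, in this order (a step that is already met when the one before it is completed fails the run):
1. both plates lie home in their own nests, the keeper still clear (horizontal distance between ring_center and round_nest_mouth below 0.006 m and z of ring_center in the frame of round_nest_mouth below 0.001 m and angle between each of ring_center, plate_center's own z axis and vertical below 0.06 rad and horizontal distance between plate_center and rect_nest_mouth below 0.006 m and z of plate_center in the frame of rect_nest_mouth below 0.001 m and angle between the y axis of plate_center and the y axis of rect_nest_mouth, either way round below 0.12 rad and value of joint keeper below 1 rad), for 0.2 s.
2. the keeper is turned across the rectangular plate, both plates still home (horizontal distance between ring_center and round_nest_mouth below 0.006 m and z of ring_center in the frame of round_nest_mouth below 0.001 m and angle between each of ring_center, plate_center's own z axis and vertical below 0.06 rad and horizontal distance between plate_center and rect_nest_mouth below 0.006 m and z of plate_center in the frame of rect_nest_mouth below 0.001 m and angle between the y axis of plate_center and the y axis of rect_nest_mouth, either way round below 0.12 rad and value of joint keeper above 1.35 rad), for 0.2 s.
At the end, for the whole second after the job is handed in: Ring flat in the round nest, plate flat in the rectangular nest: within 6 mm of the nest centre, centre less than 1 mm above the board top, tilt under 0.06 rad, plate in line within 0.12 rad; keeper past 1.35 rad (all of step 2); the robot touches nothing.
It fails at once if a plate is lifted clear of the board (its centre more than 35 mm above the board's top) (z of any of ring_center, plate_center in the frame of board above 0.055 m).
It fails at once if a bystander is moved more than 30 mm (distance of any of canister, eyepiece, petri_dish from where it was at the start of the episode above 0.03 m).
It also fails if it takes over 66 s, if anything falls off the work surface, if the arm or the gripper's body presses on something with over 40 N, if the wrist force passes 120 N, or if a joint passes its speed limit or range.

### The arm

A 7-joint arm with a two-finger parallel gripper is mounted at the origin on the work surface. World frame = base frame: x ahead of the robot, y to its left, z up, the work surface at z = 0. Lengths are in m, angles in degrees, forces in N, time in s.
With the tool pointing down it reaches from about 0.425 to 0.875 m from the base axis. Payload 4.7 kg.
Tool frame: the origin (TCP) lies between the finger pads; the fingertips stand 8 mm ahead of it and the grasp point (between the pads) lies 11 mm behind it; z points along the fingers, y is the line along which they close (so a half turn about z gives the same grasp; the last joint's range is limited). The gripper opens to 87 mm and grips with 3 to 60 N. Pads are 19 mm wide; open, the fingers measure 117 mm over their backs; the gripper's body (75 mm by 190 mm) begins 51 mm behind the grasp point.
Start: joints at [-63.822, 18.392, -4.016, 83.108, 1.295, 78.541, -3.26], TCP at [0.279, 0.587, 0.231] pointing down, gripper open.
Joint ranges: [-163.93, 163.93], [-17.29, 119.83], [-79.2, 71.16], [3.27, 140.29], [-89.18, 269.18], [5.43, 117.66], [-154.24, 154.24]. Speed limits (degrees/s): [147.25, 147.25, 180, 180, 180, 180, 180].

### API

Orientations are given as [roll, pitch, yaw] about the fixed x, y, z axes, in that order (R = Rz(yaw) Ry(pitch) Rx(roll)).
In Python, from cell import env, viewer gives the robot as it stands. The module is installed in compiled form; this text tells all that it offers.
- The arm moves only by the tool arm_command, never from a script. Its argument "series" is a list of rows, each a list of 2 entries, a list of its own where there are three numbers: the shift along the tool's x, y, z in mm, then the turn about the tool's z in rad. A call has exactly 5 rows; each row is the pose to reach, as a shift and turn from the pose commanded when the call began, along the tool's axes at that moment; what a row does not reach only later rows make up. A row lasts 1/10 s, in which the tool goes at most 50 mm and 8.59 degrees, less where a joint would pass 70% of its speed; a pose out of reach is approached as far as the arm can. A call with a gripper value outside its range is refused whole. "grip" is the gripper command: -1 is fully open, 1 is shut, values between are in proportion, set as the call begins (left out, the last holds). The fingers move at their own pace and stop on an object; "grip_force" is the grip in N (left out, the last holds). Time passes only in rows, so rows that repeat a pose let the fingers close, or fill a call up. It gives the time, the measured TCP pose, the force, the opening and the grip force at its end, in the units of the state.
- env.get_obs(): the state, without advancing time (a new reading comes with each control period).
- viewer.read_camera(name): name is "side" or "top"; returns (picture, depth): 400x640x3 uint8, blue, green, red; 400x640 float32, m along the optical axis (not along the pixel's ray), 0 where there is no reading.
- viewer.calibration(name): a dict with "K" (3x3 intrinsics, pixels), "T" (4x4, takes a point from camera to world coordinates). Camera axes: x right, y up, looking along -z (the intrinsics and any distortion apply to the point x, -y, -z); pixel columns grow to the right and rows downward; lengths in m; the calibration is good to about 2 mm. A picture is of the moment at which its call begins. calibration takes no time and is no camera call.
- env.sign_off(): hands the job in; it is judged then, once.
The state is a dict: "time_s": time; "qpos": joint angles; "joint_velocities": joint speeds; "effort": joint torques, N m; "tool_pos": TCP position; "tool_rot": TCP orientation; "force": force on the tool from outside, world axes, zero at the start; "wrist_torque": the same for the moment, N m; "grip_width": finger opening in m; "grasp_force": force on a finger pad.
Only numpy, scipy, OpenCV 4.12 (cv2) and the standard library are available. Lean on these libraries where they do the work, as an engineer would, in place of code of your own. Each camera call takes 0.05 s, during which the arm holds its last target. There are 200 camera calls.

## Working session

There is one attempt and no reset: what is moved stays moved. The work goes in short steps, Python scripts to look and compute and a tool call to move; the robot and the scene stay as the last step left them, time stands still between calls to the robot, and variables do not carry over. Pictures are saved under pics/ and viewed, at most 10 in all, crops included, and the job is handed in when it is done.

Besides the shell and the picture viewer there is one more tool, called as name(argument=value, ...) on one line, values as JSON. arm_command: Moves the arm, as the interface text tells. Its arguments: {"type":"object","properties":{"series":{"type":"array"},"grip":{"type":"number"},"grip_force":{"type":"number"}},"required":["series"]}

```bash
mkdir -p pics; cat > h.py <<'E'
import numpy as np, cv2
from cell import env, viewer
def shot(cam,name):
    im,d=viewer.read_camera(cam); cv2.imwrite(f'pics/{name}.png',im); np.save(f'pics/{name}.npy',d); return im,d
def world(cam,u,v,z):
    "pixel -> world point on the plane at height z"
    c=viewer.calibration(cam);K=c['K'];T=c['T']
    r=np.array([(u-K[0,2])/K[0,0],-(v-K[1,2])/K[1,1],-1]);r=T[:3,:3]@r;o=T[:3,3]
    return o+r*(z-o[2])/r[2]
def pix(cam,p):
    c=viewer.calibration(cam);K=c['K'];T=c['T']
    q=T[:3,:3].T@(np.array(p)-T[:3,3]); return K[0,2]+K[0,0]*q[0]/-q[2], K[1,2]+K[1,1]*-q[1]/-q[2]
E
python3 - <<'E'
from h import *
for c in('top','side'):
    im,d=shot(c,c+'0'); k=viewer.calibration(c); print(k['K'].round(1).tolist(),k['T'].round(3).tolist(),[x for x in k])
print(env.get_obs())
E
```

```text
[[423.1, 0.0, 325.1], [0.0, 423.1, 205.7], [0.0, 0.0, 1.0]] [[-0.003, 0.982, -0.187, 0.297], [-1.0, -0.001, 0.008, 0.063], [0.008, 0.187, 0.982, 1.231], [0.0, 0.0, 0.0, 1.0]] ['K', 'T']
[[417.0, 0.0, 328.0], [0.0, 417.0, 197.7], [0.0, 0.0, 1.0]] [[0.788, 0.392, -0.474, 0.047], [-0.615, 0.526, -0.587, -0.499], [0.019, 0.755, 0.656, 0.704], [0.0, 0.0, 0.0, 1.0]] ['K', 'T']
{'time_s': 0.1, 'qpos': array([-63.82176832,  18.43359381,  -4.01607699,  83.16660405,
         1.2943475 ,  78.54173198,  -3.26092604]), 'joint_velocities': array([-0.02686786, -0.13426286,  0.00356511, -0.27339283,  0.04831665,
        0.06455837, -0.03117491]), 'effort': array([ 3.56425528e-05, -4.92574024e+01, -4.05510915e-01, -3.13396025e+01,
       -6.41970173e-02,  3.94981191e-02,  8.86466955e-05]), 'tool_pos': array([0.27833497, 0.5868648 , 0.22959623]), 'tool_rot': array([-1.79903267e+02,  4.65087412e-03,  1.54630799e+02]), 'force': array([ 0.22710145,  0.02095751, -0.0683706 ]), 'wrist_torque': array([-0.06997431, -0.06632944,  0.00358302]), 'grasp_force': 0.0, 'grip_width': 0.08728627798871423}
```

View pics/top0.png

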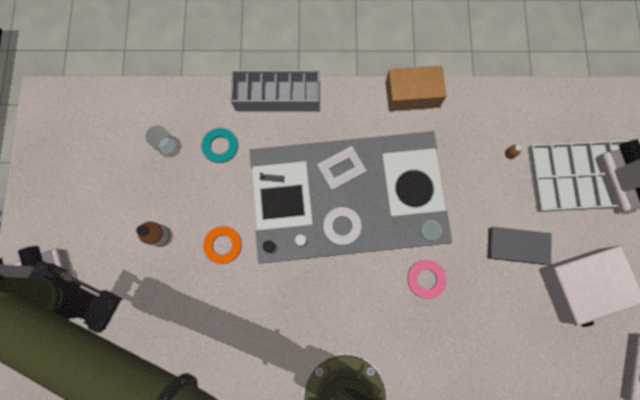

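View pics/side0.png

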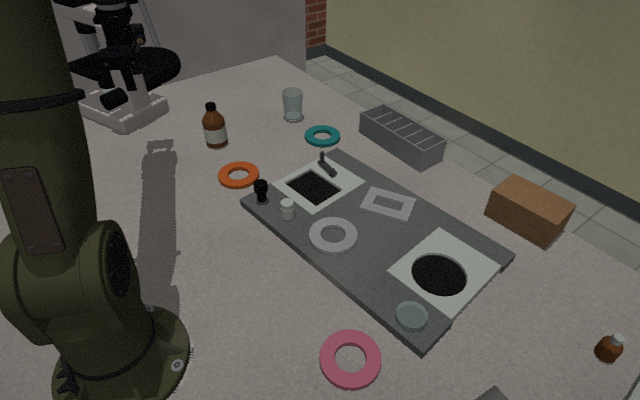

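```bash
python3 - <<'E'
from h import *
im=cv2.imread('pics/top0.png'); c=im[125:270,240:460]; cv2.imwrite('pics/crop0.png',cv2.resize(c,None,fx=3.6,fy=3.6,interpolation=cv2.INTER_CUBIC))
# color segmentation of bright regions / dark pockets
hsv=cv2.cvtColor(im,cv2.COLOR_BGR2HSV)
for (u,v) in [(342,167),(328,229),(282,190),(390,165),(300,240),(282,202),(414,188),(356,167),(431,230),(300,240)]: print(u,v,im[v,u])
for n,(u,v),z in [('ring',(342,226),.032),('plate',(342,167),.032),('rect',(282,202),.012),('round',(414,188),.012),('c1',(249,149),.02),('c2',(434,132),.02),('c3',(451,243),.02),('c4',(257,262),.02)]: print(n,world('top',u,v,z).round(4))
E
```

```text
342 167 [112 112 114]
328 229 [193 186 194]
282 190 [43 46 49]
390 165 [191 194 193]
300 240 [197 204 203]
282 202 [47 43 48]
414 188 [40 44 47]
356 167 [187 182 186]
431 230 [138 137 126]
300 240 [197 204 203]
ring [0.4657 0.0048 0.032 ]
plate [0.6404 0.003  0.032 ]
rect [0.5398 0.1792 0.012 ]
round [ 0.5816 -0.2105  0.012 ]
c1 [0.6996 0.2795 0.02  ]
c2 [ 0.7532 -0.2764  0.02  ]
c3 [ 0.4177 -0.3083  0.02  ]
c4 [0.3647 0.2465 0.02  ]
```

View pics/crop0.png

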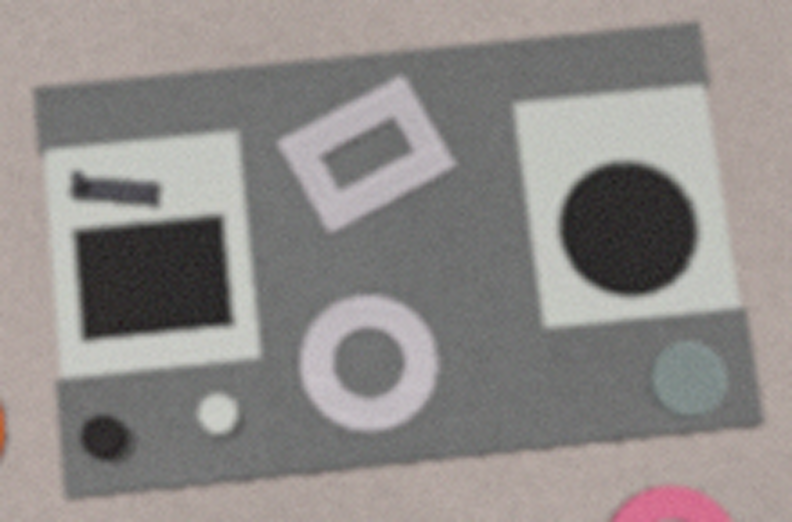

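```bash
cat >> h.py <<'E'
def rect(im,cam,z,x0=.33,x1=.78,y0=-.34,y1=.32,s=2000):
    "orthographic view at height z, s px/m: col=(y1-y)*s, row=(x1-x)*s"
    W=[(x0,y0),(x0,y1),(x1,y0),(x1,y1)]
    src=np.float32([pix(cam,(x,y,z)) for x,y in W]);dst=np.float32([((y1-y)*s,(x1-x)*s) for x,y in W])
    return cv2.warpPerspective(im,cv2.getPerspectiveTransform(src,dst),(int((y1-y0)*s),int((x1-x0)*s)),flags=cv2.INTER_CUBIC)
def find(im,cam,z,lo,hi,seed,x1=.78,y1=.32,s=2000):
    "contour (world, m) of the blob in gray range that contains/is nearest seed (world)"
    g=cv2.cvtColor(rect(im,cam,z),cv2.COLOR_BGR2GRAY);g=cv2.GaussianBlur(g,(9,9),0)
    m=cv2.inRange(g,lo,hi);m=cv2.morphologyEx(m,cv2.MORPH_OPEN,np.ones((9,9)))
    cs,_=cv2.findContours(m,cv2.RETR_LIST,cv2.CHAIN_APPROX_NONE)
    p=(float((y1-seed[1])*s),float((x1-seed[0])*s))
    cs=[c for c in cs if cv2.contourArea(c)>600 and cv2.pointPolygonTest(c,p,False)>=0]
    out=[]
    for c in cs:
        w=np.float32([[x1-q[0][1]/s,y1-q[0][0]/s] for q in c]); out.append(w)
    return out
def rep(name,cs):
    for w in cs:
        (c,sz,a)=cv2.minAreaRect(w*1000); e=cv2.fitEllipse(w*1000)
        print(name,'area',round(cv2.contourArea(w*1000)),'rect',np.round(c,1),np.round(sz,1),round(a,1),'ell',np.round(e[0],1),np.round(e[1],1))
E
python3 - <<'E'
from h import *
im=cv2.imread('pics/top0.png')
rep('ring',find(im,'top',.032,150,255,(.466,.005)))
rep('ringhole',find(im,'top',.032,0,150,(.466,.005)))
rep('plate',find(im,'top',.032,150,255,(.64,.003)))
rep('window',find(im,'top',.032,0,150,(.64,.003)))
for z in(.02,.012):
    rep('round',find(im,'top',z,0,115,(.58,-.21))); rep('rect',find(im,'top',z,0,115,(.54,.179)))
rep('block',find(im,'top',.02,150,255,(.54,.179))); rep('block',find(im,'top',.02,150,255,(.58,-.21)))
rep('keeper',find(im,'top',.034,0,125,world('top',272,177.5,.034)))
for n,(u,v) in dict(pintop=(261.5,175.5)).items(): print(world('top',u,v,.064))
for n,(u,v) in dict(can=(300.5,240)).items(): print(world('top',u,v,.065))
o=env.get_obs(); print(o['tool_pos'],o['tool_rot'])
E
```

```text
ring area 2528 rect [467.9   5.1] [56.6 56.9] 45.0 ell [468.    4.7] [56.7 56.8]
ring area 9226 rect [468.    4.8] [108.5 108. ] 90.0 ell [467.9   4.9] [108.1 108.7]
ring area 127967 rect [556.4 -15.3] [344.9 559.9] 5.9 ell [556.4 -15. ] [380.8 654.8]
ring area 290399 rect [555.2  -9.8] [449.5 659.5] -0.0 ell [557.1  -9.6] [517.4 796.1]
ringhole area 2463 rect [468.2   4.6] [56.3 56. ] 29.1 ell [468.    4.7] [56. 56.]
ringhole area 9351 rect [467.9   4.6] [108.9 109.2] 45.0 ell [467.9   4.9] [108.9 109.4]
ringhole area 126962 rect [556.4 -15.5] [344.  559.4] 5.9 ell [556.5 -15.1] [379.4 656.1]
plate area 2438 rect [640.4   4.8] [36.1 71.8] 28.9 ell [640.3   4.7] [39.4 85.8]
plate area 10226 rect [640.1   5.2] [ 88.7 119. ] 28.8 ell [640.1   5.2] [100.9 140.7]
plate area 127967 rect [556.4 -15.3] [344.9 559.9] 5.9 ell [556.4 -15. ] [380.8 654.8]
plate area 290399 rect [555.2  -9.8] [449.5 659.5] -0.0 ell [557.1  -9.6] [517.4 796.1]
window area 2365 rect [640.3   4.9] [35.3 71.2] 28.7 ell [640.3   4.7] [38.6 85. ]
window area 10372 rect [640.    5.2] [ 89.4 119.7] 28.9 ell [640.1   5.3
[... 342 characters left out ...]
81.7 -210.7] [111.6 111.9]
rect area 10854 rect [541.1 179.1] [ 91.4 121.3] 6.0 ell [541.1 179.1] [104.5 144. ]
block area 11698 rect [539.8 178.3] [ 95.8 125.2] 6.0 ell [539.7 178.4] [109.  147.9]
block area 290666 rect [555.2  -9.8] [449.5 659.5] -0.0 ell [557.1  -9.3] [517.2 796.9]
block area 10517 rect [ 579.9 -208.9] [116.  115.6] 45.0 ell [ 580. -209.] [115.6 115.8]
block area 290666 rect [555.2  -9.8] [449.5 659.5] -0.0 ell [557.1  -9.3] [517.2 796.9]
keeper area 1204 rect [609.4 208.5] [70.6 21.4] 85.2 ell [608.3 210.5] [19.6 93.9]
[0.60630026 0.23371401 0.064     ]
[0.42224948 0.12136407 0.065     ]
[0.27833497 0.5868648  0.22959623] [-1.79903267e+02  4.65087412e-03  1.54630799e+02]
```

arm_command(series=[[[-34,-36,0],-0.089],[[-68,-71,0],-0.177],[[-101,-107,0],-0.266],[[-134,-142,0],-0.354],[[-168,-178,0],-0.443]], grip=0.6, grip_force=10)

```text
time_s: 0.6
tool_pos: [0.3542, 0.3525, 0.2302]
tool_rot: [-180.0, -0.0, -179.8]
force: [0.4, 0.5, 0.7]
grip_width: 0.0551
grasp_force: 0.0
```

arm_command(series=[[[-16,-46,10],0],[[-32,-92,20],0],[[-48,-138,30],0],[[-64,-184,40],0],[[-80,-230,50],0]])

```text
time_s: 1.1
tool_pos: [0.4342, 0.1225, 0.1801]
tool_rot: [180.0, 0.0, -180.0]
force: [0.8, -0.1, 0.3]
grip_width: 0.0198
grasp_force: 0.0
```

arm_command(series=[[[-11,-40,20],0],[[-22,-80,40],0],[[-34,-119,60],0],[[-34,-119,60],0],[[-34,-119,60],0]])

```text
time_s: 1.6
tool_pos: [0.4675, 0.0048, 0.1199]
tool_rot: [-180.0, -0.1, 179.9]
force: [0.1, 0.4, 0.5]
grip_width: 0.0178
grasp_force: 0.0
```

arm_command(series=[[[0,0,30],0],[[0,0,60],0],[[0,0,80],0],[[0,0,88],0],[[0,0,88],0]])

```text
time_s: 2.1
tool_pos: [0.4675, 0.0067, 0.0321]
tool_rot: [-180.0, -0.1, -179.9]
force: [0.4, -0.2, -0.8]
grip_width: 0.0175
grasp_force: 0.0
```

arm_command(series=[[[0,0,0],0],[[0,0,0],0],[[0,0,0],0],[[0,0,0],0],[[0,0,0],0]], grip=0.3, grip_force=6)

```text
time_s: 2.6
tool_pos: [0.4685, 0.0055, 0.033]
tool_rot: [180.0, 0.1, -180.0]
force: [-0.3, -0.8, 0.5]
grip_width: 0.0297
grasp_force: 0.2
```

arm_command(series=[[[0,0,0],0],[[0,0,0],0],[[0,0,0],0],[[0,0,0],0],[[0,0,0],0]], grip=0.1)

```text
time_s: 3.1
tool_pos: [0.4685, 0.0052, 0.0328]
tool_rot: [-180.0, 0.0, -180.0]
force: [0.4, -3.2, 3.0]
grip_width: 0.0353
grasp_force: 5.8
```

```bash
python3 - <<'E'
from h import *
im,d=shot('side','s1'); c=im[150:290,230:430]; cv2.imwrite('pics/s1c.png',cv2.resize(c,None,fx=4,fy=4,interpolation=cv2.INTER_CUBIC))
o=env.get_obs();print(o['grip_width'],o['grasp_force'],o['tool_pos'])
E
```

```text
0.03505427988488186 5.778585434309207 [0.46852196 0.00518129 0.03280876]
```

View pics/s1c.png

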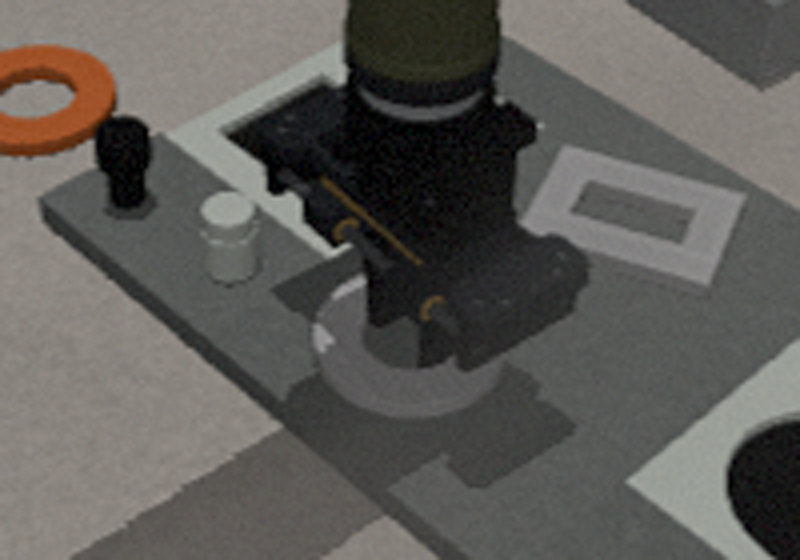

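arm_command(series=[[[-6,-12,0],0],[[-18,-34,0],0],[[-31,-60,0],0],[[-44,-85,0],0],[[-56,-107,0],0]])

```text
time_s: 3.65
tool_pos: [0.5244, -0.1003, 0.0326]
tool_rot: [179.8, -0.0, -180.0]
force: [-1.5, 3.9, 5.5]
grip_width: 0.0354
grasp_force: 6.5
```

arm_command(series=[[[-13,-25,0],0],[[-26,-50,0],0],[[-39,-75,0],0],[[-50,-97,0],0],[[-55.5,-107,0],0]])

```text
time_s: 4.15
tool_pos: [0.58, -0.2096, 0.0321]
tool_rot: [180.0, -0.0, 179.9]
force: [-0.3, 0.5, -1.4]
grip_width: 0.0356
grasp_force: 6.4
```

```bash
python3 - <<'E'
from h import *
im,d=shot('side','s2'); c=im[190:330,340:540]; cv2.imwrite('pics/s2c.png',cv2.resize(c,None,fx=4,fy=4,interpolation=cv2.INTER_CUBIC))
o=env.get_obs();print(o['grip_width'],o['grasp_force'],o['tool_pos'],o['force'])
E
```

```text
0.035468640602691795 6.395342992327642 [ 0.58012488 -0.21107387  0.03199021] [ 2.39332549 -1.84954519 -2.51736605]
```

View pics/s2c.png

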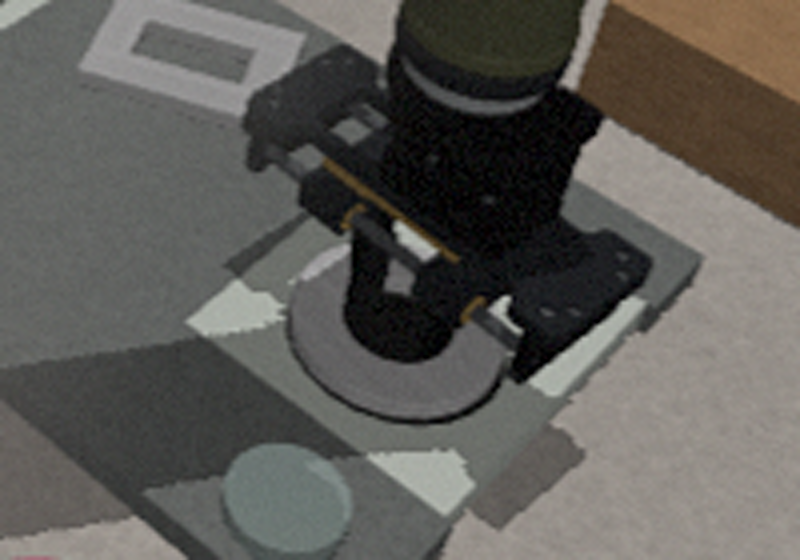

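arm_command(series=[[[0,0,0],0],[[0,0,0],0],[[0,0,0],0],[[0,0,0],0],[[0,0,0],0]], grip=0.6)

```text
time_s: 4.7
tool_pos: [0.5797, -0.2075, 0.0327]
tool_rot: [180.0, 0.0, -179.9]
force: [-0.4, -1.0, -0.2]
grip_width: 0.0181
grasp_force: 0.0
```

```bash
python3 - <<'E'
from h import *
im,d=shot('side','s3'); c=im[190:330,340:540]; cv2.imwrite('pics/s3c.png',cv2.resize(c,None,fx=4,fy=4,interpolation=cv2.INTER_CUBIC))
o=env.get_obs();print(o['grip_width'],o['grasp_force'],o['tool_pos'],o['force'])
# height of ring top from depth at pixels of near rim
def pt(u,v):
    D=np.load('pics/s3.npy')[v,u]; c=viewer.calibration('side');K=c['K'];T=c['T']
    return T[:3,3]+T[:3,:3]@(D*np.array([(u-K[0,2])/K[0,0],-(v-K[1,2])/K[1,1],-1]))
for u,v in[(419,277),(430,285),(443,288),(455,284),(400,266),(460,305),(375,300)]: print(u,v,pt(u,v).round(4))
E
```

```text
0.017813417434465177 0.0 [ 0.57967726 -0.20771673  0.03265956] [-0.25919449  0.00714056  0.08294954]
419 277 [ 0.5353 -0.1968  0.0239]
430 285 [ 0.5387 -0.2237  0.023 ]
443 288 [ 0.5543 -0.2444  0.0226]
455 284 [ 0.5805 -0.2531  0.0238]
400 266 [ 0.5278 -0.1506  0.0198]
460 305 [ 0.552  -0.2898  0.0188]
375 300 [ 0.4267 -0.182   0.0209]
```

View pics/s3c.png

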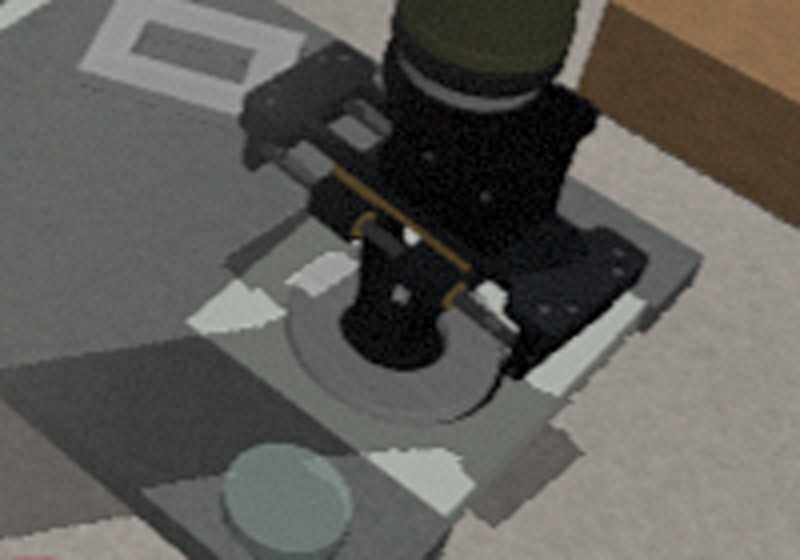

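arm_command(series=[[[0,0,-40],0],[[0,0,-80],0],[[-12,44,-80],0],[[-25,90,-80],0],[[-37,135,-80],0]])

```text
time_s: 5.25
tool_pos: [0.6172, -0.0718, 0.1134]
tool_rot: [180.0, 0.1, 180.0]
force: [0.5, 0.2, 0.5]
grip_width: 0.0172
grasp_force: 0.0
```

arm_command(series=[[[-10,35,0],-0.126],[[-18,65,0],-0.252],[[-23,79,0],-0.377],[[-23,79,0],-0.503],[[-23,79,0],-0.503]])

```text
time_s: 5.75
tool_pos: [0.6396, 0.0066, 0.1125]
tool_rot: [180.0, 0.0, -151.1]
force: [-0.1, -0.7, -0.5]
grip_width: 0.0171
grasp_force: 0.0
```

```bash
python3 - <<'E'
from h import *
o=env.get_obs();print(o['grip_width'],o['tool_rot'],o['tool_pos'],o['qpos'].round(0))
D=np.load('pics/top0.npy') 
im,d=shot('top','t1')
rep('ring',find(im,'top',.024,150,255,(.58,-.209))[:2]);rep('hole',find(im,'top',.024,0,115,(.58,-.209))[:2])
E
```

```text
0.017091379689962344 [ 1.79980028e+02  7.89941597e-04 -1.51055370e+02] [0.63958039 0.00656569 0.11252355] [-20.  22.  21.  93.  -9.  66. 122.]
ring area 2577 rect [ 578.9 -207. ] [57.1 57.3] 56.3 ell [ 579.1 -207.1] [57.2 57.4]
ring area 73043 rect [ 555.2 -215.2] [449.5 248.5] 0.0 ell [ 556.3 -223. ] [275.1 481. ]
hole area 2174 rect [ 578.8 -207.2] [52.5 52.5] 90.0 ell [ 579.  -207.1] [52.3 53. ]
```

arm_command(series=[[[0,0,30],0],[[0,0,60],0],[[0,0,74],0],[[0,0,80],0],[[0,0,80],0]])

```text
time_s: 6.3
tool_pos: [0.6395, 0.0052, 0.0323]
tool_rot: [180.0, -0.0, -151.3]
force: [0.2, -0.2, -0.5]
grip_width: 0.0176
grasp_force: 0.0
```

arm_command(series=[[[0,0,0],0],[[0,0,0],0],[[0,0,0],0],[[0,0,0],0],[[0,0,0],0]], grip=-0.4, grip_force=8)

```text
time_s: 6.8
tool_pos: [0.6399, 0.0056, 0.033]
tool_rot: [-180.0, 0.0, -151.2]
force: [0.0, 0.3, 1.1]
grip_width: 0.0495
grasp_force: 0.9
```

arm_command(series=[[[0,0,0],0],[[0,0,0],0],[[0,0,0],0],[[0,0,0],0],[[0,0,0],0]])

```text
time_s: 7.3
tool_pos: [0.64, 0.0053, 0.033]
tool_rot: [-180.0, 0.0, -151.2]
force: [0.3, -0.9, 3.7]
grip_width: 0.0523
grasp_force: 8.0
```

arm_command(series=[[[8,6,0],0.06],[[24,19,0],0.15],[[42,33,0],0.24],[[58,46,0],0.33],[[67,53,0],0.4]])

```text
time_s: 7.8
tool_pos: [0.5548, 0.0204, 0.0329]
tool_rot: [180.0, 0.1, -174.2]
force: [1.3, -0.2, 0.5]
grip_width: 0.0526
grasp_force: 8.0
```

arm_command(series=[[[0,15,0],0],[[0,50,0],0],[[0,90,0],0],[[0,130,0],0],[[0,150,0],0]])

```text
time_s: 8.3
tool_pos: [0.5392, 0.1733, 0.0326]
tool_rot: [179.9, -0.0, -173.8]
force: [0.1, -2.8, 2.0]
grip_width: 0.0523
grasp_force: 8.0
```

arm_command(series=[[[0,7,0],0],[[0,10,0],0],[[0,10,0],0],[[0,10,0],0],[[0,10,0],0]])

```text
time_s: 8.8
tool_pos: [0.5389, 0.1774, 0.0322]
tool_rot: [-180.0, -0.0, -174.2]
force: [-0.4, -0.5, -1.8]
grip_width: 0.0521
grasp_force: 8.0
```

```bash
python3 - <<'E'
from h import *
o=env.get_obs();print(o['grip_width'],o['grasp_force'],o['tool_rot'],o['tool_pos'])
im,d=shot('side','s4'); c=im[110:250,230:430]; cv2.imwrite('pics/s4c.png',cv2.resize(c,None,fx=4,fy=4,interpolation=cv2.INTER_CUBIC))
E
```

```text
0.05212402784715492 7.998897819779813 [-1.79970743e+02 -3.18279067e-02 -1.74190391e+02] [0.53886382 0.17744635 0.03220853]
```

View pics/s4c.png

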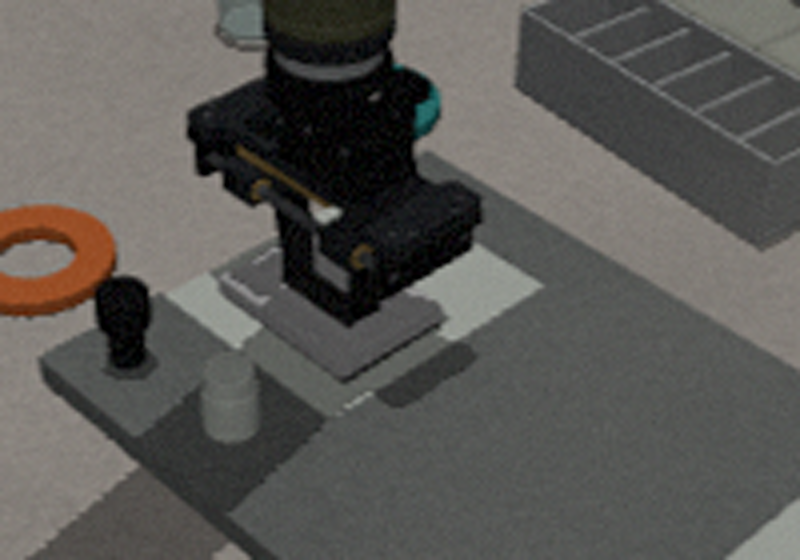

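Plate covers the pocket (crop about 225–440, 260–380) and is still held up; I release it and check its height.

arm_command(series=[[[0,0,0],0],[[0,0,0],0],[[0,0,0],0],[[0,0,0],0],[[0,0,0],0]], grip=0.3)

```text
time_s: 9.35
tool_pos: [0.5391, 0.179, 0.0328]
tool_rot: [180.0, 0.0, -174.1]
force: [0.3, -0.3, 0.3]
grip_width: 0.0328
grasp_force: 0.0
```

```bash
cat >> h.py <<'E'
def cloud(cam,d):
    c=viewer.calibration(cam);K=c['K'];T=c['T'];v,u=np.mgrid[:400,:640]
    q=np.stack([(u-K[0,2])/K[0,0]*d,-(v-K[1,2])/K[1,1]*d,-d],-1)
    return q@T[:3,:3].T+T[:3,3]
E
python3 - <<'E'
from h import *
o=env.get_obs();print(o['grip_width'],o['grasp_force'],o['tool_pos'],o['force'])
im,d=shot('side','s5'); P=cloud('side',d)
N=np.array([.5397,.1783]);a=np.radians(5.9);R=np.array([[np.cos(a),np.sin(a)],[-np.sin(a),np.cos(a)]])
L=(P[...,:2]-N)@R.T
for x in(-32,-25,25,32):
  print(x,[ (round(float(np.median(P[...,2][m])),4) if (m:=((abs(L[...,0]*1e3-x)<5)&(abs(L[...,1]*1e3-y)<6)&(abs(P[...,2]-.03)<.02))).sum()>3 else None) for y in(-75,-50,-35,-20,0,20,35,50,75)])
E
```

```text
0.032793323575443484 0.0 [0.53914503 0.17897195 0.03284241] [ 0.32234787 -0.33243332  0.27383399]
-32 [0.0199, 0.0233, 0.023, 0.0227, 0.023, 0.0232, 0.0232, 0.024, 0.0187]
-25 [0.0203, 0.023, 0.0232, 0.0231, 0.0231, 0.0235, 0.0231, 0.0235, 0.0182]
25 [0.0188, 0.0233, 0.0233, 0.023, None, None, 0.0226, None, None]
32 [0.0191, 0.0236, 0.0229, None, None, None, None, None, None]
```

```bash
python3 - <<'E'
from h import *
out=[]
for cam,(u0,v0) in (('top',(250,162)),('side',(306,140))):
    im=cv2.imread(f'pics/{cam}0.png')[v0:v0+40,u0:u0+40]; im=cv2.resize(im,None,fx=10,fy=10,interpolation=cv2.INTER_CUBIC)
    for p,col in (((.6115,.2352,.064),(0,0,255)),((.6115,.2352,.034),(0,255,0)),((.6073,.1840,.034),(255,0,0))):
        u,v=pix(cam,p); cv2.circle(im,(int((u+.5-u0)*10),int((v+.5-v0)*10)),4,col,1); print(cam,p,round(u,1),round(v,1))
    out.append(im)
cv2.imwrite('pics/k0.png',np.hstack(out))
E
```

```text
top (0.6115, 0.2352, 0.064) 261.0 173.7
top (0.6115, 0.2352, 0.034) 262.5 176.4
top (0.6073, 0.184, 0.034) 280.0 177.8
side (0.6115, 0.2352, 0.064) 321.2 151.2
side (0.6115, 0.2352, 0.034) 321.1 160.3
side (0.6073, 0.184, 0.034) 331.5 169.9
```

View pics/k0.png

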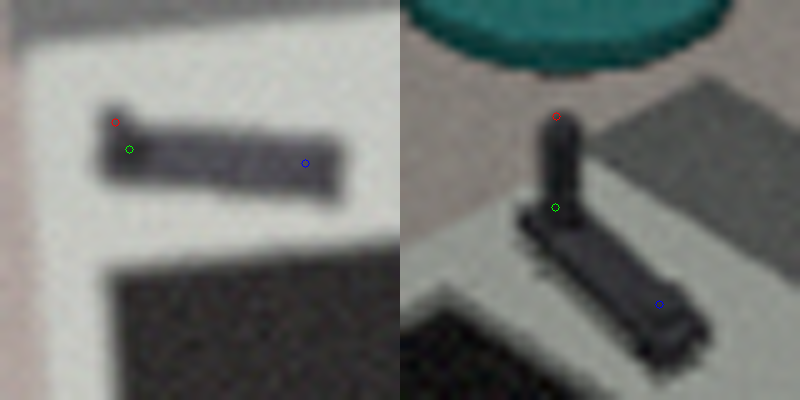

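arm_command(series=[[[0,0,-25],0],[[0,0,-60],0],[[0,0,-90],0],[[0,0,-90],0],[[0,0,-90],0]], grip=0.4)

```text
time_s: 9.9
tool_pos: [0.5393, 0.1791, 0.1232]
tool_rot: [180.0, 0.1, -174.1]
force: [-0.1, 0.3, -0.5]
grip_width: 0.0263
grasp_force: 0.0
```

arm_command(series=[[[-16,10,0],0.14],[[-32,20,0],0.28],[[-48,30,0],0.42],[[-64,40,0],0.56],[[-77.5,48.5,0],0.7]])

```text
time_s: 10.4
tool_pos: [0.6105, 0.2354, 0.1204]
tool_rot: [-179.8, -0.1, 145.5]
force: [-0.4, -0.4, 0.3]
grip_width: 0.0263
grasp_force: 0.0
```

arm_command(series=[[[0,0,0],0.14],[[0,0,0],0.28],[[0,0,0],0.42],[[0,0,0],0.56],[[0,0,0],0.7]])

```text
time_s: 10.9
tool_pos: [0.6099, 0.2347, 0.1204]
tool_rot: [-179.8, 0.0, 105.4]
force: [0.2, -0.4, -0.3]
grip_width: 0.0259
grasp_force: 0.0
```

arm_command(series=[[[0,0,0],0.14],[[0,0,0],0.28],[[0,0,0],0.36],[[0,0,0],0.36],[[0,0,0],0.36]])

```text
time_s: 11.4
tool_pos: [0.6103, 0.2348, 0.1212]
tool_rot: [-179.9, 0.1, 85.2]
force: [0.0, 0.0, 0.7]
grip_width: 0.0262
grasp_force: 0.0
```

arm_command(series=[[[0,0,20],0],[[0,0,40],0],[[0,0,60],0],[[0,0,71],0],[[0,0,71],0]])

```text
time_s: 11.9
tool_pos: [0.6095, 0.2345, 0.0495]
tool_rot: [-179.8, 0.1, 85.1]
force: [-0.4, 0.4, -0.1]
grip_width: 0.0263
grasp_force: 0.0
```

```bash
python3 - <<'E'
from h import *
o=env.get_obs();print(o['grip_width'],o['grasp_force'],o['tool_pos'],o['force'])
im,d=shot('side','s6'); c=im[110:210,270:400]; cv2.imwrite('pics/s6c.png',cv2.resize(c,None,fx=6,fy=6,interpolation=cv2.INTER_CUBIC))
# arc rows in start tool axes: turn th about pivot from bar angle 85.2 deg
p=np.array([607.3,184.3]); s=np.array([611,235.]); y=np.radians(85.2)
for th in np.arange(.1,1.85,.1):
    v=s-p; q=p+np.array([[np.cos(th),-np.sin(th)],[np.sin(th),np.cos(th)]])@v-s
    print(round(th,1),(q@[np.cos(y),np.sin(y)]).round(1),(q@[np.sin(y),-np.cos(y)]).round(1))
E
```

```text
0.026253704486416975 0.0 [0.60952612 0.23450272 0.04947262] [-0.44498148  0.43876379 -0.1276909 ]
0.1 -0.3 -5.1
0.2 -1.1 -10.1
0.3 -2.4 -15.0
0.4 -4.2 -19.8
0.5 -6.5 -24.3
0.6 -9.2 -28.6
0.7 -12.3 -32.6
0.8 -15.8 -36.3
0.9 -19.7 -39.6
1.0 -23.8 -42.5
1.1 -28.3 -45.0
1.2 -32.9 -47.0
1.3 -37.8 -48.6
1.4 -42.7 -49.6
1.5 -47.8 -50.2
1.6 -52.9 -50.2
1.7 -57.9 -49.8
1.8 -62.9 -48.8
```

View pics/s6c.png

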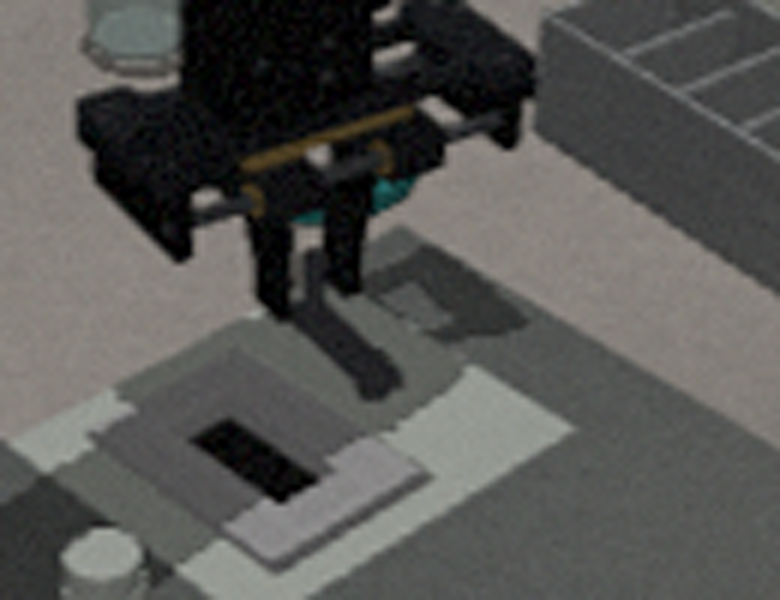

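arm_command(series=[[[-0.3,-5.1,0],-0.1],[[-1.1,-10.1,0],-0.2],[[-2.4,-15,0],-0.3],[[-4.2,-19.8,0],-0.4],[[-6.5,-24.3,0],-0.5]], grip=0.55)

```text
time_s: 12.45
tool_pos: [0.5876, 0.2311, 0.0533]
tool_rot: [179.8, 0.0, 114.0]
force: [0.8, 0.5, -1.4]
grip_width: 0.0202
grasp_force: 0.7
```

arm_command(series=[[[-0.3,-5.1,0],-0.1],[[-1.1,-10.1,0],-0.2],[[-2.4,-15,0],-0.3],[[-4.2,-19.8,0],-0.4],[[-6.5,-24.3,0],-0.5]])

```text
time_s: 12.95
tool_pos: [0.5678, 0.2158, 0.0533]
tool_rot: [179.8, 0.1, 142.6]
force: [1.5, 0.4, -0.2]
grip_width: 0.0196
grasp_force: 0.7
```

arm_command(series=[[[-0.3,-5.1,0],-0.1],[[-1.1,-10.1,0],-0.2],[[-2.4,-15,0],-0.3],[[-4.2,-19.8,0],-0.4],[[-6.5,-24.3,0],-0.5]])

```text
time_s: 13.45
tool_pos: [0.5577, 0.1927, 0.0533]
tool_rot: [179.9, 0.1, 171.3]
force: [-0.5, 1.5, 0.9]
grip_width: 0.0194
grasp_force: 0.8
```

arm_command(series=[[[-0.3,-5.1,0],-0.1],[[-1.1,-10.1,0],-0.2],[[-2.4,-15,0],-0.3],[[-2.4,-15,0],-0.3],[[-2.4,-15,0],-0.3]])

```text
time_s: 13.95
tool_pos: [0.5578, 0.1765, 0.0526]
tool_rot: [180.0, 0.1, -171.9]
force: [-0.1, 0.2, -0.3]
grip_width: 0.0198
grasp_force: 0.0
```

arm_command(series=[[[0,0,0],0],[[0,0,0],0],[[0,0,-20],0],[[0,0,-60],0],[[0,0,-100],0]], grip=0.2)

```text
time_s: 14.45
tool_pos: [0.5563, 0.1763, 0.152]
tool_rot: [-179.9, -0.1, -171.8]
force: [0.4, 0.6, 0.6]
grip_width: 0.0342
grasp_force: 0.0
```

arm_command(series=[[[0,-35,-10],0],[[0,-80,-20],0],[[0,-125,-30],0],[[0,-160,-40],0],[[0,-180,-40],0]])

```text
time_s: 14.95
tool_pos: [0.5837, -0.0061, 0.1935]
tool_rot: [-179.9, 0.2, -172.1]
force: [0.4, -0.7, -0.2]
grip_width: 0.0348
grasp_force: 0.0
```

```bash
python3 - <<'E'
from h import *
im,d=shot('top','t2'); si,sd=shot('side','s7')
for z in (.024,):
    rep('hole',find(im,'top',z,0,115,(.58,-.208))[:1]); rep('win',find(im,'top',z,0,115,(.545,.165))[:1])
print(env.get_obs()['tool_pos'])
a=cv2.resize(im[125:270,240:460],(400,264)); b=cv2.resize(si[130:310,240:520],(400,264)); cv2.imwrite('pics/end.png',cv2.resize(np.hstack([a,b]),None,fx=1,fy=1))
P=cloud('side',sd); p=np.array([.6073,.1843]); 
m=(abs(P[...,2]-.052)<.01)&(np.hypot(P[...,0]-p[0],P[...,1]-p[1])<.07); q=P[m]; print(m.sum(), np.median(q,0) if m.any() else None)
for n,c in(('ring',(.58,-.209)),('plate',(.5397,.1783))):
    r=np.hypot(P[...,0]-c[0],P[...,1]-c[1]); s=(r>.03)&(r<.041)&(P[...,2]<.027); print(n,s.sum(),np.percentile(P[s][:,2],[10,50,90]).round(4))
E
```

```text
hole area 2184 rect [ 578.8 -207.2] [52.5 52.5] 90.0 ell [ 579.  -207.1] [52.5 53. ]
win area 2969 rect [570.5 182.7] [97.8 67.2] 5.9 ell [557.8 181.2] [ 66.6 100.5]
[ 0.5830016  -0.00621967  0.19220099]
34 [0.55360403 0.17656633 0.05137922]
ring 430 [0.0218 0.0232 0.0247]
plate 215 [0.0138 0.0226 0.0248]
```

View pics/end.png

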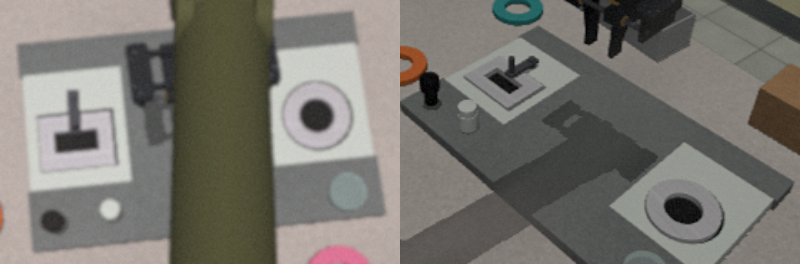

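```bash
python3 -c "
from cell import env
print(env.sign_off())"
```

```text
the job is handed in; nothing more can be done
None
```

By my final camera measurements, both plates are seated flat in their own nests and the keeper lies across the rectangular plate at about 1.6 rad; the job was handed in after about 15 s, with no verdict returned.

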